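# Stow the drill-bit case in the bench drawer

## Robot

A 6-joint arm with a two-finger parallel gripper is mounted at the origin on the work surface. World frame = base frame: x ahead of the robot, y to its left, z up, the work surface at z = 0. Lengths are in m, angles in rad, forces in N, time in s.
With the tool pointing down it reaches from about 0.35 to 0.775 m from the base axis. Payload 7.3 kg.
Tool frame: the origin (TCP) lies at the very end of the fingers, on their centre line; the grasp point (between the pads) lies 19 mm behind it; z points along the fingers, y is the line along which they close (so a half turn about z gives the same grasp; the last joint's range is limited). The gripper opens to 92 mm and grips with 3 to 60 N. Pads are 19 mm wide; open, the fingers measure 130 mm over their backs; the gripper's body (75 mm by 190 mm) begins 47 mm behind the grasp point.
Start: joints at [0.995, 0.342, 1.524, -0, 1.275, -0.146], TCP at [0.219, 0.477, 0.227] pointing down, gripper open.
Joint ranges: [-2.53, 2.53], [-0.77, 2.02], [0.04, 2.7], [-1, 4.14], [0.28, 2.66], [-3.11, 3.11]. Speed limits (rad/s): [2.57, 2.57, 3.14, 3.14, 3.14, 3.14].

## Interface

Orientations are given as a unit quaternion [w, x, y, z].
In Python, from bench import get_state, eyes, job, nets gives the robot as it stands.
- The arm moves only by the tool carry_out, never from a script. Its argument "targets" is one flat list of numbers, 6 for each row, row after row: the shift along the world's x, y, z in mm, then the turn, a rotation vector about the world's x, y, z in rad. A call has 1 to 8 rows; each row is the pose to reach, as a shift and turn from the pose commanded when the call began; what a row does not reach only later rows make up. A row lasts 1/12 s, in which the tool goes at most 41.7 mm and 7.16 degrees, less where a joint would pass 70% of its speed; a pose out of reach is approached as far as the arm can. A call with a gripper value outside its range is refused whole. "hand" is the finger opening in mm, from 0 to 91.8, set as the call begins (left out, the last holds). The fingers move at their own pace and stop on an object; "newtons" is the grip in N (left out, the last holds). Time passes only in rows, so rows that repeat a pose let the fingers close. It gives the time, the measured TCP pose, the force, the opening and the grip force at its end, in the units of the state.
- get_state(): the state, without advancing time (a new reading comes with each control period).
- eyes.grab_frame(name): name is "scene" or "top"; returns the picture (400x640x3 uint8, blue, green, red); there is no depth.
- eyes.calibration(name): a dict with "fx", "fy", "cx", "cy" (pixels), "extrinsics" (4x4, takes a point from camera to world coordinates). Camera axes: x right, y down, z forward; pixel columns grow to the right and rows downward; lengths in m; the calibration is good to about 2 mm. A picture is of the moment at which its call begins. calibration takes no time and is no camera call.
- job.hand_in(): hands the job in; it is judged then, once.
Trained networks look in the newest picture that a camera, given by its name, has taken for a name from the list of things; names that differ only in an ending like _2 or _b are one class to them, and where a whole thing is asked for, a point or a joint stands for the part that bears it (a point fixed in the world has none). Each returns a list of dicts, best first, with "p" (0 to 1); they miss things now and then, are a little off and sometimes report something else, mostly with a low value. They report only what shows in the picture. A call takes as long as a camera call.
- nets.look_for(camera, name): "centre" ([row, column] in pixels, amid what is visible of it).
- nets.regions_of(camera, name): "region" (400x640 bool, what is visible of it) and "centre" ([row, column] in pixels, amid what is visible of it).
The state is a dict: "t": time; "joint_positions": joint angles; "joint_vel": joint speeds; "effort": joint torques, N m; "tcp_pos": TCP position; "tcp_rot": TCP orientation; "contact_force": force on the tool from outside, world axes, zero at the start; "moment": the same for the moment, N m; "opening": opening from 0.0 (shut) to 1.0 (fully open); "finger_force": force on a finger pad.
Only numpy, scipy, OpenCV 4.12 (cv2) and the standard library are available. Lean on these libraries where they do the work, as an engineer would, in place of code of your own. Each camera call takes 0.05 s, during which the arm holds its last target. There are 200 camera calls.

## Task

Put the orange drill-bit case away: lay it flat in the free bay of the open top drawer, then slide the drawer fully shut. Set the case down gently, never letting it drop or topple over freely, don't slam the drawer, and leave the other things on the bench where they are.

Things in the scene. Friction and masses are not known exactly. Their poses are not given: they have to be found in the camera images.
- orange_case: The orange plastic drill-bit case to store: 36 mm thick (its x), 62 mm wide (its y), 120 mm long (its z, up at the start), 0.2 to 0.4 kg. It stands on a short end; origin at the centre of that end face. Its x axis is normal to its two broad faces.
- orange_case_center (a point): Middle of the orange case, 60 mm along z from its origin; same axes.
- bay (a point): Floor of the top drawer's free bay, centre of its open part; moves with the drawer. x points into the cabinet (closing direction), y left, z up. Bay: 154 mm wide (y +-77), x -72 to +143 mm, of which x -72 to +70 at least is clear of the cabinet while open. Walls 40 mm high, front panel about 52 mm; a divider at +y parts off a narrow bay of small coloured boxes.
- unit_drawer0_handle (a point): Middle of the steel bar handle (120 mm long across the front, 11 mm thick) of the blue top drawer, 35 mm out from the front panel; moves with the drawer. Axes as of bay. The panel's top edge is 25 mm above it and the cabinet's top 38 mm above it.
- unit_drawer0 (a joint): How far the top drawer is pulled out, m: 0 shut, 0.18 fully out.
- unit: The plywood two-drawer cabinet, fixed to the bench: 260 mm deep (x), 240 mm wide (y), 148 mm tall; origin under its centre; its front with the blue drawers faces its -x. The top drawer's opening is about 50 mm high above the bay floor, so the case passes in only lying flat.
- green_case: A twin drill-bit case in green plastic, 36 x 62 x 120 mm, standing on a short end; not the one to store. Origin under its centre.
- jar: Glass jar of screws with a red lid, radius 38 mm, 115 mm tall; origin under its centre.
- glue: White glue bottle with a yellow label, radius 24 mm, 150 mm tall; origin under its centre.
- hammer: Hammer 280 mm long, lying flat along its x axis; origin under its middle.
- screwdriver: Screwdriver 180 mm long, lying flat along its x axis; origin under its middle.
- offcut: Pale wood offcut 90 x 65 x 40 mm; origin under its centre.

How it is judged:
By the outcome, as a careful person would: the job done as asked, in the order asked, and still so for the second after the job is handed in, with the robot touching nothing.
It also fails if it takes over 72 s, if anything falls off the work surface, if the arm or the gripper's body presses on something with over 40 N, if the wrist force passes 120 N, or if a joint passes its speed limit or range.

## Working session

There is one attempt and no reset: what is moved stays moved. The work goes in short steps, Python scripts to look and compute and a tool call to move; the robot and the scene stay as the last step left them, time stands still between calls to the robot, and variables do not carry over. Pictures are saved under pics/ and viewed, at most 10 in all, crops included, and the job is handed in when it is done.

Besides the shell and the picture viewer there is one more tool, called after "Emit:" as name(argument=value, ...) on one line, values as JSON. carry_out: Moves the arm, as the interface text tells. Its arguments: {"type":"object","properties":{"targets":{"type":"array"},"hand":{"type":"number"},"newtons":{"type":"number"}},"required":["targets"]}

```bash
mkdir -p pics
cat > h.py <<'E'
import numpy as np, cv2
from bench import get_state, eyes, job, nets
def ray(cam,px):
    c=eyes.calibration(cam);T=np.array(c["extrinsics"])
    d=np.array([(px[1]-c["cx"])/c["fx"],(px[0]-c["cy"])/c["fy"],1.]);return T[:3,3],T[:3,:3]@d
def at_z(cam,px,z):
    o,d=ray(cam,px);return o+d*(z-o[2])/d[2]
def proj(cam,P):
    c=eyes.calibration(cam);T=np.linalg.inv(np.array(c["extrinsics"]))
    p=np.atleast_2d(P)@T[:3,:3].T+T[:3,3];return np.c_[p[:,1]/p[:,2]*c["fy"]+c["cy"],p[:,0]/p[:,2]*c["fx"]+c["cx"]]
def snap(cam,name):
    im=eyes.grab_frame(cam);cv2.imwrite(f"pics/{name}.png",im);return im
E
python3 - <<'E'
from h import *
a=snap("scene","s0");b=snap("top","t0")
cv2.imwrite("pics/both0.png",cv2.resize(np.vstack([a,b]),(480,600)) if 0 else np.vstack([a,b])[:, :])
for cam in("scene","top"):
    c=eyes.calibration(cam);print(cam,c["fx"],c["cx"],np.round(c["extrinsics"],3).tolist())
    for n in("orange_case","unit_drawer0_handle","bay","green_case","jar","glue","hammer","screwdriver","offcut","unit"):
        print(n,[(np.round(r["centre"]).tolist(),round(r["p"],2)) for r in nets.look_for(cam,n)[:2]])
print(get_state())
E
```

```text
scene 435.73981985657923 312.23967253391453 [[0.407, 0.642, -0.649, 1.356], [0.913, -0.301, 0.275, -0.33], [-0.019, -0.705, -0.709, 0.985], [0.0, 0.0, 0.0, 1.0]]
orange_case [([200.0, 256.0], 0.94), ([178.0, 424.0], 0.59)]
unit_drawer0_handle []
bay [([165.0, 374.0], 0.62), ([198.0, 254.0], 0.36)]
green_case [([223.0, 190.0], 0.6)]
jar [([224.0, 187.0], 0.64), ([250.0, 319.0], 0.58)]
glue [([291.0, 262.0], 0.96)]
hammer [([132.0, 392.0], 0.72), ([178.0, 425.0], 0.44)]
screwdriver [([176.0, 298.0], 0.55)]
offcut [([282.0, 210.0], 0.63), ([163.0, 372.0], 0.52)]
unit [([177.0, 423.0], 0.79), ([201.0, 258.0], 0.62)]
top 400.7052509262412 312.08760461456575 [[-0.007, -0.992, 0.124, 0.45], [-1.0, 0.01, 0.02, -0.01], [-0.021, -0.124, -0.992, 1.064], [0.0, 0.0, 0.0, 1.0]]
orange_case [([240.0, 372.0], 0.86)]
unit_drawer0_handle [([223.0, 222.0], 0.57)]
bay [([221.0, 224.0], 0.71)]
green_case [([231.0, 453.0], 0.77), ([120.0, 402.0], 0.39)]
jar [([141.0, 334.0], 0.65)]
glue [([121.0, 404.0], 0.68)]
hammer [([302.0, 168.0], 0.93)]
screwdriver [([278.0, 306.0], 0.74), ([167.0, 445.0], 0.16)]
offcut [([167.0, 442.0], 0.82), ([229.0, 453.0], 0.5)]
unit [([186.0, 183.0], 0.66)]
{'t': 1.1, 'joint_positions': array([ 9.94978929e-01,  3.42003004e-01,  1.52413499e+00,  5.24155316e-05,
        1.27541508e+00, -1.46031366e-01]), 'joint_vel': array([ 0.00256512, -0.0013353 ,  0.00076101,  0.0011402 , -0.0025952 ,
        0.00075711]), 'effort': array([-1.33282465e-03, -4.31140602e+01, -2.44478667e+01,  7.16056139e-02,
        4.82970814e-02,  8.03354482e-06]), 'tcp_pos': array([0.21873522, 0.4772631 , 0.22672671]), 'tcp_rot': array([-1.64699621e-05,  2.13250359e-01,  9.76997586e-01,  2.73661914e-05]), 'contact_force': array([ 0.66771042,  0.09726646, -0.20128101]), 'moment': array([-0.03597235, -0.00794319, -0.00398194]), 'finger_force': 0.0, 'opening': 0.9987831477352115}
```

View pics/s0.png

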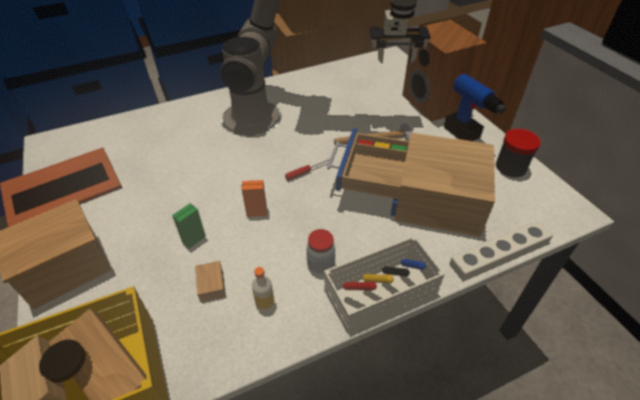

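View pics/t0.png

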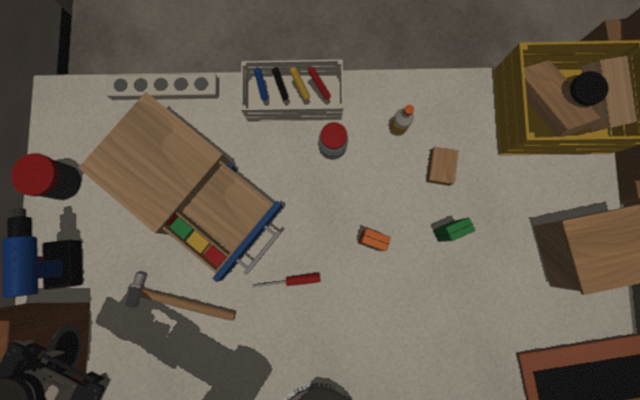

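The scene picture shows the orange case standing at (200,256) and the cabinet with its open drawer at (165,374). In the top picture the case is at (240,372), the roof corners are near (95,145), (168,82), (230,160) and (158,222), and the drawer front runs from (203,283) to (278,217).

```bash
cat >> h.py <<'E'
from scipy.optimize import minimize
def box(x,y,yaw,dx,dy,dz,z0=0):
    c,s=np.cos(yaw),np.sin(yaw)
    return np.array([[x+c*a-s*b,y+s*a+c*b,z] for a in(-dx/2,dx/2) for b in(-dy/2,dy/2) for z in(z0,z0+dz)])
def hull(cam,P,S=8):
    m=np.zeros((400*S//4,640*S//4),np.uint8) ; p=proj(cam,P)[:,::-1]*S/4
    cv2.fillConvexPoly(m,cv2.convexHull(np.round(p).astype(np.int32)),1);return m
def fitbox(masks,x0,dims,z0=0):
    M={k:cv2.resize(v.astype(np.uint8),None,fx=2,fy=2,interpolation=cv2.INTER_LINEAR) for k,v in masks.items()}
    def cost(v):
        return sum(1-(hull(k,box(*v,*dims,z0))&m).sum()/max(1,(hull(k,box(*v,*dims,z0))|m).sum()) for k,m in M.items())
    best=None
    for yaw in np.arange(0,np.pi,np.pi/8):
        r=minimize(cost,[*x0,yaw],method="Nelder-Mead",options=dict(initial_simplex=[[x0[0],x0[1],yaw],[x0[0]+.02,x0[1],yaw],[x0[0],x0[1]+.02,yaw],[x0[0],x0[1],yaw+.3]]))
        if best is None or r.fun<best.fun: best=r
    return best.x,best.fun
E
python3 - <<'E'
from h import *
ims={c:eyes.grab_frame(c) for c in("scene","top")}
def colmask(im,cen,lo,hi):
    h=cv2.cvtColor(im,cv2.COLOR_BGR2HSV);m=cv2.inRange(h,lo,hi)
    n,l=cv2.connectedComponents(m);
    r,c=cen; w=l[r-12:r+12,c-12:c+12];w=w[w>0];return l==np.bincount(w).argmax()
m={"scene":colmask(ims["scene"],(200,256),(3,110,60),(18,255,255)),"top":colmask(ims["top"],(240,372),(3,110,60),(18,255,255))}
print({k:v.sum() for k,v in m.items()})
p0=at_z("top",(240,372),.1);print("o",fitbox(m,p0[:2],(.036,.062,.12)))
mg={"scene":colmask(ims["scene"],(223,190),(40,80,20),(85,255,255)),"top":colmask(ims["top"],(231,453),(40,80,20),(85,255,255))}
print("g",fitbox(mg,at_z("top",(231,453),.1)[:2],(.036,.062,.12)))
for n in("hammer","screwdriver","jar","glue","offcut"):
    r=nets.regions_of("top",n)
    if r: print(n,r[0]["p"],at_z("top",r[0]["centre"],.02).round(3))
for q in((95,145),(168,82),(230,160),(158,222)): print("roof",at_z("top",q,.148).round(3))
for q in((203,283),(278,217)): print("panel",at_z("top",q,.135).round(3))
cv2.imwrite("pics/c1.png",cv2.resize(ims["top"][80:300,70:400],None,fx=2.4,fy=2.4,interpolation=cv2.INTER_CUBIC))
E
```

```text
{'scene': np.int64(713), 'top': np.int64(447)}Traceback (most recent call last):
  File "<stdin>", line 9, in <module>
  File "h.py", line 26, in fitbox
    r=minimize(cost,[*x0,yaw],method="Nelder-Mead",options=dict(initial_simplex=[[x0[0],x0[1],yaw],[x0[0]+.02,x0[1],yaw],[x0[0],x0[1]+.02,yaw],[x0[0],x0[1],yaw+.3]]))
    res = _minimize_neldermead(fun, x0, args, callback, bounds=bounds,
                               **options)
    fxcc = func(xcc)
    fx = function(np.copy(x), *(wrapper_args + args))
  File "h.py", line 23, in cost
    return sum(1-(hull(k,box(*v,*dims,z0))&m).sum()/max(1,(hull(k,box(*v,*dims,z0))|m).sum()) for k,m in M.items())
  File "h.py", line 23, in <genexpr>
    return sum(1-(hull(k,box(*v,*dims,z0))&m).sum()/max(1,(hull(k,box(*v,*dims,z0))|m).sum()) for k,m in M.items())
                  ~~~~^^^^^^^^^^^^^^^^^^^^
  File "h.py", line 18, in hull
    m=np.zeros((400*S//4,640*S//4),np.uint8) ; p=proj(cam,P)[:,::-1]*S/4
                                                 ~~~~^^^^^^^
  File "h.py", line 9, in proj
    c=eyes.calibration(cam);T=np.linalg.inv(np.array(c["extrinsics"]))
ValueError: time passes only in moves, steps and waits
```

```bash
sed -i 's/eyes.calibration(cam)/cal(cam)/; 2a import functools\n@functools.lru_cache(None)\ndef cal(cam): return eyes.calibration(cam)' h.py
cat >> h.py <<'E'
def colmask(im,cen,lo,hi):
    h=cv2.cvtColor(im,cv2.COLOR_BGR2HSV);m=cv2.inRange(h,lo,hi)
    n,l=cv2.connectedComponents(m)
    r,c=cen; w=l[r-12:r+12,c-12:c+12];w=w[w>0];return l==np.bincount(w).argmax()
E
python3 - <<'E'
from h import *
ims={c:cv2.imread(f"pics/{c[0]}0.png") for c in("scene","top")}
cv2.imwrite("pics/c1.png",cv2.resize(ims["top"][80:300,70:400],None,fx=2.4,fy=2.4,interpolation=cv2.INTER_CUBIC))
m={"scene":colmask(ims["scene"],(200,256),(3,110,60),(18,255,255)),"top":colmask(ims["top"],(240,372),(3,110,60),(18,255,255))}
print({k:v.sum() for k,v in m.items()})
p0=at_z("top",(240,372),.1);print("o",fitbox(m,p0[:2],(.036,.062,.12)))
mg={"scene":colmask(ims["scene"],(223,190),(40,80,20),(85,255,255)),"top":colmask(ims["top"],(231,453),(40,80,20),(85,255,255))}
print("g",fitbox(mg,at_z("top",(231,453),.1)[:2],(.036,.062,.12)))
for n,c,z in(("hammer",(302,168),.02),("screwdriver",(278,306),.01),("jar",(141,334),.1),("glue",(121,404),.1),("offcut",(167,442),.04)): print(n,at_z("top",c,z).round(3))
for q in((95,145),(168,82),(230,160),(158,222)): print("roof",at_z("top",q,.148).round(3))
for q in((203,283),(278,217)): print("panel",at_z("top",q,.135).round(3))
E
```

```text
{'scene': np.int64(710), 'top': np.int64(451)}
o (array([ 0.47447914, -0.14013092,  2.90329577]), np.float64(0.32582641448187666))
g (array([ 0.49784542, -0.33714401,  0.26630639]), np.float64(0.9421912015377961))
hammer [0.322 0.383 0.02 ]
screwdriver [0.379 0.028 0.01 ]
jar [ 0.718 -0.046  0.1  ]
glue [ 0.766 -0.22   0.1  ]
offcut [ 0.662 -0.326  0.04 ]
roof [0.824 0.408 0.148]
roof [0.647 0.55  0.148]
roof [0.499 0.359 0.148]
roof [0.667 0.219 0.148]
panel [0.561 0.077 0.135]
panel [0.389 0.228 0.135]
```

View pics/c1.png

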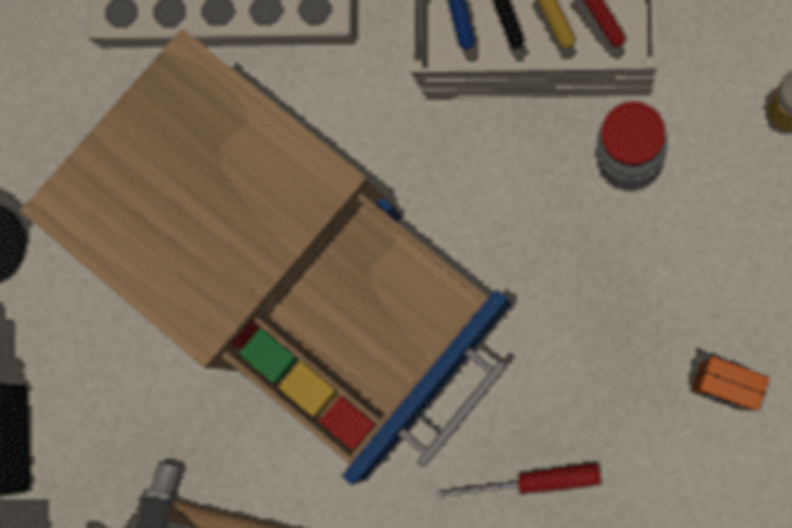

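Run:
```python
from h import *
from scipy.optimize import least_squares
ims={c:cv2.imread(f"pics/{c[0]}0.png") for c in("scene","top")}
print({c:(cal(c)["fx"],cal(c)["fy"],cal(c)["cy"]) for c in ims})
pt=np.array([(93.3,145.8),(166,80.4),(232,156),(156,222)]) # back-right, back-left, front-left, front-right (y left)
def roof(v,h=.148):
    x,y,w,s=v[:4];c,n=np.cos(w),np.sin(w);o=[(.13,-.12),(.13,.12),(-.13,.12),(-.13,-.12)]
    return np.array([[x+s*(c*a-n*b),y+s*(n*a+c*b),h] for a,b in o])
for fixed in (0,1):
    f=lambda v:(proj("top",roof([*v[:3],1 if fixed else v[3]]))-pt).ravel()
    r=least_squares(f,[.66,.38,.85,1]);print(r.x.round(4),r.fun.round(1))
v=r.x
out=[]
for cam,(r0,r1,c0,c1) in {"scene":(100,260,220,520),"top":(80,300,60,400)}.items():
    k=800/(c1-c0) if cam=="scene" else 1.6
    k=1.95
    im=cv2.resize(ims[cam][r0:r1,c0:c1],None,fx=k,fy=k,interpolation=cv2.INTER_CUBIC)
    def poly(P,col): cv2.polylines(im,[np.round(((proj(cam,P)-[r0,c0]+.5)*k)[:,::-1]).astype(np.int32)],True,col,1)
    poly(roof([*v[:3],1]),(255,255,255)); poly(roof([*v[:3],1],0),(255,255,0))
    b=box(.4745,-.1401,2.903,.036,.062,.12)[[1,3,7,5,4,6,2,0]]
    poly(b[:4],(255,255,255));poly(b[4:],(255,255,0))
    out.append(cv2.copyMakeBorder(im,0,0,0,700-im.shape[1],cv2.BORDER_CONSTANT))
o=np.vstack(out);print(o.shape);cv2.imwrite("pics/c2.png",cv2.resize(o,None,fx=min(1,599/o.shape[0]),fy=min(1,599/o.shape[0])))
```

```text
{'scene': (435.73981985657923, 435.73981985657923, 189.33902265841374), 'top': (400.7052509262412, 400.7052509262412, 200.30828438878513)}
[0.6617 0.3872 0.8724 0.9492] [ 0.  -0.7 -0.8 -0.2 -0.1  1.   0.9 -0.1]
[0.6622 0.3874 0.8723 1.    ] [-3.7 -1.1 -0.8 -4.   3.6  1.3  0.5  3.7]
(741, 700, 3)
```

View pics/c2.png

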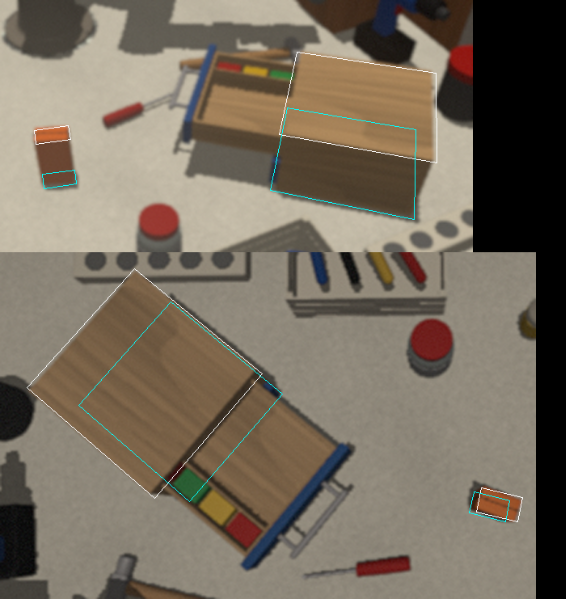

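The overlay shows the roof outline fits the cabinet within about 2 px in both views. The case outline is roughly 2 to 3 px off in the top view. I'll refine both poses.

```bash
cat >> h.py <<'E'
from scipy.ndimage import map_coordinates
from scipy.optimize import least_squares
def edgefit(ims,model,v0,rng=5,it=6):
    """model(v)-> {cam:[(P,Q),...]} 3D segments; moves v so that segments sit on the strongest image edges"""
    v=np.array(v0,float)
    G={c:cv2.GaussianBlur(im.astype(np.float32),(0,0),.8) for c,im in ims.items()}
    for k in range(it):
        obs=[]
        for c,segs in model(v).items():
            for i,(P,Q) in enumerate(segs):
                a,b=proj(c,[P,Q]);d=(b-a)/np.linalg.norm(b-a);n=np.array([-d[1],d[0]])
                for t in np.linspace(.1,.9,25):
                    s=np.arange(-rng,rng+.01,.25);p=(a+t*(b-a))[:,None]+n[:,None]*s
                    I=np.array([map_coordinates(G[c][...,q],p,order=1) for q in range(3)])
                    g=np.abs(np.gradient(I,axis=1)).sum(0)
                    j=g.argmax()
                    if 0<j<len(s)-1 and g[j]>3: obs.append((c,i,t,n,(p[:,j])))
        def f(u):
            m=model(u);PR={c:[proj(c,np.array(sg)) for sg in m[c]] for c in m}
            return [n@(PR[c][i][0]+t*(PR[c][i][1]-PR[c][i][0])-q) for c,i,t,n,q in obs]
        r=least_squares(f,v,loss="soft_l1",x_scale=.01);v=r.x;rng=max(2,rng-1)
    return v,np.median(np.abs(f(v))),len(obs)
E
python3 - <<'E'
from h import *
ims={c:cv2.imread(f"pics/{c[0]}0.png") for c in("scene","top")}
def roofm(cams):
    def m(v):
        b=box(v[0],v[1],v[2],.26,.24,.148)[[1,3,7,5]]
        return {c:[(b[i],b[(i+1)%4]) for i in range(4)] for c in cams}
    return m
for cams in(("scene","top"),("top",),("scene",)): print("unit",edgefit(ims,roofm(cams),[.662,.387,.872]))
def casem(cams):
    def m(v):
        b=box(v[0],v[1],v[2],.036,.062,.12);t=b[[1,3,7,5]];s=[(t[i],t[(i+1)%4]) for i in range(4)]
        return {c:s for c in cams}
    return m
for cams in(("scene","top"),("top",),("scene",)): print("case",edgefit(ims,casem(cams),[.4745,-.14,2.903],4))
E
```

```text
unit (array([0.66701352, 0.39562423, 0.88454552]), np.float64(0.2653181903157148), 146)
unit (array([0.65816744, 0.38389651, 0.8817651 ]), np.float64(0.18993994858819507), 87)
unit (array([0.66487948, 0.39595263, 0.88490844]), np.float64(0.2603011702168103), 72)
case (array([ 0.47243265, -0.13882412,  2.8400417 ]), np.float64(0.2657495950244229), 187)
case (array([ 0.47120091, -0.13819559,  2.85121313]), np.float64(0.3748105709747279), 84)
case (array([ 0.47369322, -0.13935682,  2.82175852]), np.float64(0.014925002294015024), 100)
```

Emit:
carry_out(targets=[15,-30,0,0,0,0.02,29,-63,0,0,0,0.03,43,-97,0,0,0,0.05,57,-131,0,0,0,0.06,71,-165,0,0,0,0.08,85,-199,0,0,0,0.1,99,-233,0,0,0,0.12,113,-267,0,0,0,0.127], hand=91)

```text
t: 1.87
tcp_pos: [0.332, 0.2087, 0.227]
tcp_rot: [0.0, 0.15, 0.989, 0.0]
contact_force: [0.9, 0.4, -0.5]
opening: 0.99
finger_force: 0.0
```

Emit:
carry_out(targets=[14,-34,0,0,0,0,28,-68,0,0,0,0,42,-102,0,0,0,0,56,-136,0,0,0,0,70,-172,0,0,0,0,85,-208,0,0,0,0,100,-244,0,0,0,0,115,-280,0,0,0,0])

```text
t: 2.53
tcp_pos: [0.4471, -0.0718, 0.2269]
tcp_rot: [0.0, 0.151, 0.989, 0.0]
contact_force: [0.4, 1.3, 0.1]
opening: 0.988
finger_force: 0.0
```

Emit:
carry_out(targets=[12,-30,-10,0,0,0,22,-55,-20,0,0,0,26,-69,-30,0,0,0,26,-69,-40,0,0,0,26,-69,-50,0,0,0,26,-69,-60,0,0,0,26,-69,-60,0,0,0])

```text
t: 3.12
tcp_pos: [0.4714, -0.1377, 0.1647]
tcp_rot: [-0.002, 0.151, 0.989, 0.001]
contact_force: [-0.8, 0.7, -0.9]
opening: 0.994
finger_force: 0.0
```

Emit:
carry_out(targets=[0,0,-20,0,0,0,0,0,-40,0,0,0,0,0,-60,0,0,0,0,0,-80,0,0,0,0,0,-98,0,0,0,0,0,-102,0,0,0,0,0,-102,0,0,0])

```text
t: 3.7
tcp_pos: [0.4721, -0.138, 0.0642]
tcp_rot: [-0.001, 0.151, 0.989, 0.0]
contact_force: [-1.1, 0.7, -0.4]
opening: 0.991
finger_force: 0.0
```

Emit:
carry_out(targets=[0,0,0,0,0,0,0,0,0,0,0,0,0,0,0,0,0,0,0,0,0,0,0,0], hand=68, newtons=5)

```text
t: 4.03
tcp_pos: [0.4733, -0.1389, 0.0657]
tcp_rot: [0.001, 0.151, 0.989, -0.0]
contact_force: [-0.3, 0.4, -0.2]
opening: 0.766
finger_force: 0.0
```

Run:
```python
from h import *
a=snap("scene","s1");b=snap("top","t1")
k=3.5
f=lambda im,r,c:cv2.resize(im[r:r+80,c:c+110],None,fx=k,fy=k,interpolation=cv2.INTER_CUBIC)
cv2.imwrite("pics/c3.png",np.hstack([f(a,150,200),f(b,200,320)]))
s=get_state();print(s["joint_positions"].round(4).tolist(),s["tcp_pos"].round(4),s["contact_force"].round(1),s["opening"],s["finger_force"])
```

```text
[-0.4412, 0.4826, 1.8186, 0.0001, 0.8393, -1.7092] [ 0.473  -0.1388  0.0653] [-0.4  0.6 -0.8] 0.742502767529237 0.0
```

View pics/c3.png

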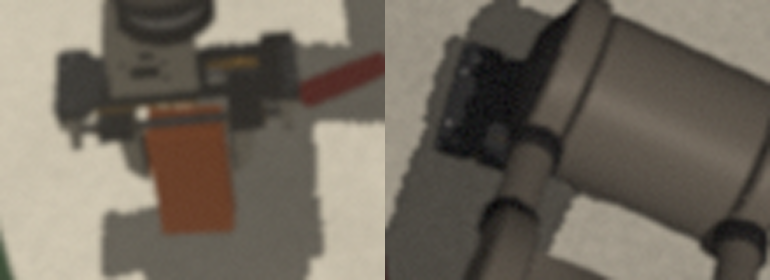

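The crop shows the fingers straddling the orange case near its top, with clearance on both sides and the case still upright. I'll grip it now.

Emit:
carry_out(targets=[0,0,0,0,0,0,0,0,0,0,0,0,0,0,0,0,0,0,0,0,0,0,0,0,0,0,0,0,0,0], hand=50, newtons=20)

```text
t: 4.55
tcp_pos: [0.4729, -0.1389, 0.065]
tcp_rot: [0.0, 0.151, 0.989, -0.0]
contact_force: [-0.6, -0.4, 4.3]
opening: 0.679
finger_force: 19.6
```

Emit:
carry_out(targets=[0,0,4,0,0,0,0,0,10,0,0,0,0,0,20,0,0,0,0,0,30,0,0,0,0,0,30,0,0,0])

```text
t: 4.97
tcp_pos: [0.4738, -0.1391, 0.0969]
tcp_rot: [0.002, 0.151, 0.989, -0.0]
contact_force: [0.4, -0.5, -2.3]
opening: 0.686
finger_force: 19.6
```

```bash
python3 -c "
from h import *
s=get_state();print(s)"
```

```text
{'t': 4.9667, 'joint_positions': array([-4.41015413e-01,  4.34565687e-01,  1.78758941e+00,  1.21736693e-04,
        9.16016508e-01, -1.70922194e+00]), 'joint_vel': array([-0.00074607,  0.02284303,  0.02507132, -0.00248687, -0.04729674,
        0.00074921]), 'effort': array([ 2.96399777e-02, -4.32287264e+01, -1.90774298e+01, -3.90475010e-02,
        5.56618776e-01,  2.06449309e-03]), 'tcp_pos': array([ 0.47383876, -0.13914467,  0.0968523 ]), 'tcp_rot': array([ 1.65304391e-03,  1.50754708e-01,  9.88569719e-01, -4.42340950e-04]), 'contact_force': array([ 0.35347768, -0.52984409, -2.32111085]), 'moment': array([-0.042284  , -0.00621137, -0.00663389]), 'finger_force': 19.64446045603836, 'opening': 0.6862652363482288}
```

Emit:
carry_out(targets=[0,0,20,0,0,0,0,0,40,0.1,0,0,0,0,60,0.2,0,0,0,0,80,0.3,0,0,0,0,80,0.4,0,0,0,0,80,0.5,0,0,0,0,80,0.6,0,0,0,0,80,0.6,0,0])

```text
t: 5.63
tcp_pos: [0.4722, -0.1409, 0.1729]
tcp_rot: [-0.045, 0.146, 0.943, 0.294]
contact_force: [-1.0, -0.6, -4.2]
opening: 0.684
finger_force: 19.6
```

Run:
```python
from h import *
from scipy.spatial.transform import Rotation as R
s=get_state();print(s)
```

```text
{'t': 5.6333, 'joint_positions': array([-0.73223001,  0.53180698,  1.54487428,  0.43754566,  1.50441541,
       -2.12433227]), 'joint_vel': array([ 0.05757518, -0.05621571,  0.03642029, -0.0712263 , -0.08765748,
        0.07617861]), 'effort': array([ -0.42409999, -49.90681171, -21.30291045,   2.85164684,
         3.38604033,  -0.57948422]), 'tcp_pos': array([ 0.47218583, -0.14090712,  0.17286949]), 'tcp_rot': array([-0.04549055,  0.14601847,  0.94342342,  0.29421331]), 'contact_force': array([-1.01044384, -0.60319878, -4.19226142]), 'moment': array([-0.63700063,  0.00712275,  0.07742934]), 'finger_force': 19.646700818484533, 'opening': 0.6837596454451735}
```

```bash
cat > kin.py <<'E'
import numpy as np, itertools
from scipy.spatial.transform import Rotation as R
from scipy.optimize import least_squares
J=[[0.99498,.342003,1.524135,.00005,1.275415,-.146031],[-0.4412,0.4826,1.8186,0.0001,0.8393,-1.7092],[-.441015,.434566,1.787589,.00012,.916017,-1.709222],[-0.73223001,0.53180698,1.54487428,0.43754566,1.50441541,-2.12433227]]
P=[[.218735,.477263,.226727],[.473,-.1388,.0653],[.473839,-.139145,.096852],[.47218583,-.14090712,.17286949]]
Q=[[0,.21325,.976998,0],[0,.151,.989,0],[.00165,.15075,.98857,-.00044],[-0.04549055,0.14601847,0.94342342,0.29421331]]
def fk(q,v,s4=1,s6=1,C=np.pi/2):
    a,b,h,L1,L2,e,T,c=v
    Rz=R.from_euler('z',q[0]);R2=R.from_euler('y',q[1]);R3=R.from_euler('y',q[1]+q[2])
    R5=R3*R.from_euler('z',s4*q[3])*R.from_euler('y',q[4])
    p=np.array([a,b,h])+R2.apply([0,0,L1])+R3.apply([e,0,L2])+R5.apply([0,c,T])
    return Rz.apply(p),Rz*R5*R.from_euler('z',s6*q[5]+C)
def fit(s4,s6,C,J=J,P=P):
    f=lambda v:np.r_[np.ravel([(fk(q,v,s4,s6,C)[0]-p)/.001 for q,p in zip(J,P)]),(v-np.array([0,.076,.3,.4,.4,0,.33,0]))/[.01,.05,.2,.1,.1,.01,.1,.01]]
    return least_squares(f,[0,.076,.3,.4,.4,0,.33,0])
if __name__=="__main__":
    for s4,s6,C in itertools.product((1,-1),(1,-1),(0,np.pi/2)):
        er=[(fk(q,np.zeros(8),s4,s6,C)[1].inv()*R.from_quat(np.roll(w,-1))).magnitude() for q,w in zip(J,Q)]
        if max(min(e,np.pi-e) for e in er)<.2: 
            r=fit(s4,s6,C);print(s4,s6,C,np.round(er,3),r.x.round(4),r.fun[:12].round(1))
E
python3 kin.py
```

```text
1 1 1.5707963267948966 [0.    0.001 0.    0.   ] [ 0.0029  0.0776  0.2286  0.4887  0.3796  0.0379  0.3151 -0.0009] [-0.5 -0.2  0.4  0.6 -0.  -0.4  0.8 -0.  -0.3 -1.2 -0.1  0.3]
```

```bash
cat >> kin.py <<'E'
LO=np.array([-2.53,-.77,.04,-1,.28,-3.11]);HI=np.array([2.53,2.02,2.7,4.14,2.66,3.11])
V=fit(1,1,np.pi/2).x
def ik(p,Rt,seed,m=.04):
    def f(q):
        a,b=fk(q,V);return np.r_[(a-p)*10,(b.inv()*Rt).as_rotvec()]
    r=least_squares(f,np.clip(seed,LO+m+.01,HI-m-.01),bounds=(LO+m,HI-m),max_nfev=60)
    return r.x,np.abs(r.fun).max()
def tool(psi,al,sgn=1):
    p=np.array([np.sin(al)*np.cos(psi),np.sin(al)*np.sin(psi),-np.cos(al)]);y=sgn*np.array([-np.sin(psi),np.cos(psi),0])
    return R.from_matrix(np.c_[np.cross(y,p),y,p])
E
cat > scan.py <<'E'
from kin import *
d=np.deg2rad
seed=[-.73,.53,1.54,.44,1.5,-2.12]
out=[]
for x in(.36,.42,.48):
  for y in(-.2,-.1,0.):
    for ps in(60,90,120):
      for sg in(1,-1):
        q=np.array(seed)
        if sg==-1: q[5]+=np.pi
        ok=0
        for al in(0,20,40,55,70,85):
            Rt=tool(d(ps),d(al),sg);g=np.array([x,y,.07+ .1*(al<50)])
            q,e=ik(g+.012*Rt.as_matrix()[:,2],Rt,q)
            if al==0 and e>.01: break
            if e<.01: ok=al;qq=q.copy()
            else: break
        if ok>=55: out.append((ok,x,y,ps,sg,qq.round(2).tolist()))
for o in sorted(out,key=lambda o:-o[0]): print(o)
E
time python3 scan.py
```

```text
(85, 0.36, -0.2, 60, -1, [-1.3, 1.05, 1.79, 0.8, 1.69, -1.36])
(85, 0.36, -0.2, 90, -1, [-1.07, 1.13, 1.46, 0.54, 1.97, -1.29])
(85, 0.36, -0.2, 120, -1, [-0.85, 1.2, 1.21, 0.25, 2.2, -1.41])
(85, 0.36, -0.1, 60, -1, [-1.23, 1.04, 2.04, 0.86, 1.53, -1.52])
(85, 0.36, -0.1, 90, -1, [-0.98, 1.07, 1.7, 0.6, 1.79, -1.36])
(85, 0.36, -0.1, 120, -1, [-0.74, 1.13, 1.43, 0.34, 2.03, -1.38])
(85, 0.36, 0.0, 60, -1, [-1.13, 1.07, 2.25, 0.99, 1.38, -1.72])
(85, 0.36, 0.0, 90, -1, [-0.86, 1.04, 1.9, 0.71, 1.64, -1.44])
(85, 0.36, 0.0, 120, -1, [-0.61, 1.09, 1.6, 0.46, 1.89, -1.37])
(85, 0.42, -0.2, 60, -1, [-1.19, 1.07, 1.71, 0.91, 1.71, -1.29])
(85, 0.42, -0.2, 90, -1, [-0.99, 1.16, 1.33, 0.65, 2.02, -1.2])
(85, 0.42, -0.2, 120, -1, [-0.78, 1.27, 1.02, 0.35, 2.3, -1.3])
(85, 0.42, -0.1, 60, -1, [-1.1, 1.04, 1.95, 0.99, 1.57, -1.44])
(85, 0.42, -0.1, 90, -1, [-0.9, 1.1, 1.57, 0.7, 1.85, -1.27])
(85, 0.42, -0.1, 120, -1, [-0.68, 1.19, 1.25, 0.44, 2.13, -1.29])
(85, 0.42, 0.0, 60, -1, [-0.98, 1.05, 2.15, 1.12, 1.46, -1.62])
(85, 0.42, 0.0, 90, -1, [-0.77, 1.06, 1.76, 0.8, 1.71, -1.34])
(85, 0.42, 0.0, 120, -1, [-0.55, 1.14, 1.42, 0.55, 1.99, -1.28])
(85, 0.48, -0.2, 60, -1, [-1.09, 1.09, 1.62, 1.02, 1.72, -1.2])
(85, 0.48, -0.2, 90, -1, [-0.92, 1.21, 1.18, 0.76, 2.07, -1.08])
(85, 0.48, -0.2, 120, -1, [-0.73, 1.35, 0.79, 0.49, 2.42, -1.17])
(85, 0.48, -0.1, 60, -1, [-0.99, 1.05, 1.84, 1.1, 1.6, -1.35])
(85, 0.48, -0.1, 90, -1, [-0.82, 1.13, 1.43, 0.8, 1.9, -1.16])
(85, 0.48, -0.1, 120, -1, [-0.63, 1.26, 1.05, 0.54, 2.23, -1.18])
(85, 0.48, 0.0, 60, -1, [-0.86, 1.04, 2.03, 1.23, 1.51, -1.5])
(85, 0.48, 0.0, 90, -1, [-0.7, 1.09, 1.62, 0.89, 1.77, -1.23])
(85, 0.48, 0.0, 120, -1, [-0.51, 1.2, 1.23, 0.63, 2.09, -1.17])
real	0m1.597s
user	0m2.097s
sys	0m0.060s
```

Emit:
carry_out(targets=[-4,8,0,-0.1,0,0,-9,17,0,-0.2,0,0,-15,27,0,-0.3,0,0,-21,37,0,-0.4,0,0,-27,47,0,-0.5,0,0,-33,59,0,-0.6,0,0])

```text
t: 6.13
tcp_pos: [0.4399, -0.0794, 0.176]
tcp_rot: [0.003, 0.151, 0.989, -0.003]
contact_force: [0.4, 0.8, -2.5]
opening: 0.683
finger_force: 19.6
```

Emit:
carry_out(targets=[0,0,0,0,0,-0.1,0,0,0,0,0,-0.22,0,0,0,0,0,-0.34,0,0,0,0,0,-0.46,0,0,0,0,0,-0.58,0,0,0,0,0,-0.7,0,0,0,0,0,-0.82,0,0,0,0,0,-0.94])

```text
t: 6.8
tcp_pos: [0.4397, -0.0792, 0.1752]
tcp_rot: [0.001, 0.584, 0.812, -0.0]
contact_force: [-0.9, 0.1, -1.5]
opening: 0.679
finger_force: 19.6
```

Emit:
carry_out(targets=[0,0,-10,0,0,-0.12,0,0,-20,0,0,-0.24,0,0,-30,0,0,-0.36,0,0,-40,0,0,-0.48,0,0,-50,0,0,-0.6,0,0,-60,0,0,-0.72,0,0,-70,0,0,-0.82,0,0,-80,0,0,-0.86])

```text
t: 7.47
tcp_pos: [0.4399, -0.0792, 0.0949]
tcp_rot: [0.001, 0.869, 0.495, 0.0]
contact_force: [-0.5, 0.7, -2.2]
opening: 0.682
finger_force: 19.6
```

Emit:
carry_out(targets=[0,0,-8,0,0,0,0,0,-16,0,0,0,0,0,-20,0,0,0,0,0,-24,0,0,0,0,0,-26,0,0,0,0,0,-28,0,0,0,0,0,-29,0,0,0,0,0,-29,0,0,0])

```text
t: 8.13
tcp_pos: [0.4398, -0.0798, 0.0658]
tcp_rot: [0.0, 0.868, 0.496, 0.0]
contact_force: [-0.5, 0.8, -2.6]
opening: 0.683
finger_force: 19.6
```

Emit:
carry_out(targets=[0,0,-0.5,0,0,0,0,0,-1,0,0,0,0,0,-1.5,0,0,0,0,0,-1.5,0,0,0])

```text
t: 8.47
tcp_pos: [0.44, -0.0798, 0.0649]
tcp_rot: [0.0, 0.868, 0.496, 0.0]
contact_force: [-2.6, 0.9, 4.9]
opening: 0.687
finger_force: 19.7
```

Emit:
carry_out(targets=[0,0,0,0,0,0,0,0,0,0,0,0,0,0,0,0,0,0,0,0,0,0,0,0], hand=72)

```text
t: 8.8
tcp_pos: [0.4399, -0.0798, 0.0643]
tcp_rot: [0.0, 0.868, 0.496, 0.0]
contact_force: [-0.6, -0.7, -0.3]
opening: 0.78
finger_force: 0.0
```

Emit:
carry_out(targets=[0,0,0,0,0,0,0,0,0,0,0,0,0,0,15,0,0,0,0,0,40,0,0,0,0,0,70,0,0,0,0,0,100,0,0,0,0,0,126,0,0,0,0,0,126,0,0,0], hand=91)

```text
t: 9.47
tcp_pos: [0.4423, -0.0806, 0.195]
tcp_rot: [0.004, 0.868, 0.496, 0.003]
contact_force: [1.2, 0.2, 0.9]
opening: 0.993
finger_force: 0.0
```

Run:
```python
from h import *
from kin import *
im=snap("scene","s2")
m=colmask(im,(205,265) ,(3,110,60),(18,255,255));print(m.sum(),np.argwhere(m).mean(0))
def casem(v):
    b=box(v[0],v[1],v[2],.036,.062,.12);t=b[[1,3,7,5]]
    return {"scene":[(t[i],t[(i+1)%4]) for i in range(4)]}
print(edgefit({"scene":im},casem,[.44,-.08,np.deg2rad(60)],4))
s=get_state();q=s["joint_positions"];print(q.round(3),s["tcp_pos"])
d=np.deg2rad
for al,g in((30,(.42,-.11,.2)),(60,(.394,-.16,.2)),(70,(.394,-.16,.104)),(70,(.4454,-.07,.066))):
    q,e=ik(np.array(g),tool(d(60),d(al),-1),q);print(al,q.round(2),e)
```

```text
460 [184.31521739 268.05652174]
(array([ 0.43967124, -0.07985572,  1.00239874]), np.float64(0.2618352969105576), 69)
[-0.351  0.233  1.781 -0.     1.122  0.181] [ 0.44122005 -0.08022252  0.19262049]
30 [-0.81  0.22  1.9   0.53  1.23 -0.52] 3.200217868482014e-14
60 [-1.16  0.49  1.89  0.77  1.56 -0.98] 8.326672684688674e-16
70 [-1.2   0.79  1.91  0.83  1.51 -1.23] 5.37378475051753e-12
70 [-1.01  0.85  2.02  1.02  1.36 -1.33] 1.189770504339549e-12
```

Emit:
carry_out(targets=[-4,-8,4,0.1,-0.058,0,-9,-18,8,0.2,-0.116,0,-15,-28,10,0.3,-0.174,0,-21,-38,10,0.4,-0.232,0,-27,-48,10,0.5,-0.29,0,-33,-58,10,0.6,-0.348,0,-39,-69,10,0.7,-0.406,0,-46,-80,10,0.8,-0.464,0])

```text
t: 10.18
tcp_pos: [0.3933, -0.1606, 0.2]
tcp_rot: [-0.224, 0.776, 0.443, 0.389]
contact_force: [0.4, -0.2, -0.7]
opening: 0.993
finger_force: 0.0
```

Emit:
carry_out(targets=[0,0,-5,0.086,-0.05,0,0,0,-15,0.172,-0.1,0,0,0,-30,0.258,-0.15,0,0,0,-48,0.258,-0.15,0,0,0,-66,0.258,-0.15,0,0,0,-84,0.258,-0.15,0,0,0,-96,0.258,-0.15,0,0,0,-96,0.258,-0.15,0])

```text
t: 10.85
tcp_pos: [0.3931, -0.1587, 0.1019]
tcp_rot: [-0.29, 0.711, 0.405, 0.496]
contact_force: [-0.1, 0.6, 0.0]
opening: 0.991
finger_force: 0.0
```

Run:
```python
from h import *
from kin import *
s=get_state();w=np.roll(s["tcp_rot"],-1);M=R.from_quat(w).as_matrix();p=M[:,2]
print(s["tcp_pos"].round(4),"p",p.round(3),"y",M[:,1].round(3),s["joint_positions"].round(2))
tgt=np.array([.4398,-.0798,.07])+.012*p
d=tgt-s["tcp_pos"];print("to go",(d*1e3).round(1),"lateral",(d@M[:,1]*1e3).round(1))
```

```text
[ 0.3931 -0.1587  0.1019] p [ 0.471  0.815 -0.339] y [ 0.864 -0.504 -0.011] [-1.2   0.8   1.92  0.83  1.5  -1.23]
to go [ 52.3  88.7 -35.9] lateral 0.9
```

Emit:
carry_out(targets=[9,15,-6,0,0,0,18,30,-12,0,0,0,27,46,-18,0,0,0,36,62,-25,0,0,0,45,77,-31,0,0,0,52,89,-36,0,0,0,52,89,-36,0,0,0])

```text
t: 11.43
tcp_pos: [0.4456, -0.068, 0.0681]
tcp_rot: [-0.29, 0.71, 0.406, 0.496]
contact_force: [-0.4, 0.8, 0.2]
opening: 0.994
finger_force: 0.0
```

Emit:
carry_out(targets=[0,0,0,0,0,0,0,0,0,0,0,0,0,0,0,0,0,0,0,0,0,0,0,0], hand=68, newtons=5)

```text
t: 11.77
tcp_pos: [0.4458, -0.0716, 0.0684]
tcp_rot: [-0.287, 0.711, 0.406, 0.497]
contact_force: [0.5, 0.2, -0.2]
opening: 0.76
finger_force: 0.0
```

Emit:
carry_out(targets=[0,0,0,0,0,0,0,0,0,0,0,0,0,0,0,0,0,0,0,0,0,0,0,0,0,0,0,0,0,0], hand=50, newtons=25)

```text
t: 12.18
tcp_pos: [0.4457, -0.0707, 0.0684]
tcp_rot: [-0.288, 0.711, 0.406, 0.497]
contact_force: [-2.2, -0.3, 3.0]
opening: 0.686
finger_force: 24.7
```

Emit:
carry_out(targets=[0,0,5,0,0,0,0,0,20,0,0,0,0,0,45,0,0,0,0,0,70,0,0,0,0,0,100,0,0,0,0,0,130,0,0,0,0,0,155,0,0,0,0,0,160,0,0,0])

```text
t: 12.85
tcp_pos: [0.4461, -0.071, 0.231]
tcp_rot: [-0.286, 0.711, 0.408, 0.497]
contact_force: [0.5, -0.8, -2.7]
opening: 0.683
finger_force: 24.7
```

Run:
```python
from h import *
ims={c:cv2.imread(f"pics/{c[0]}0.png") for c in("scene","top")}
# coloured blue panel: line of its top, drawn with pose candidates
def f(cam,r0,r1,c0,c1,k,vs):
    im=cv2.resize(ims[cam][r0:r1,c0:c1],None,fx=k,fy=k,interpolation=cv2.INTER_CUBIC)
    for v,col in vs:
        x,y,w=v;b=box(x,y,w,.26,.24,.148)
        for P in(b[[1,3,7,5]],):
            cv2.polylines(im,[np.round((((proj(cam,P)-[r0,c0]+.5)*k))[:,::-1]*16).astype(np.int32)],True,col,1,cv2.LINE_AA,4)
    return im
vs=[((.6582,.3839,.8818),(255,255,255)),((.6655,.3958,.8847),(255,255,0))]
a=f("top",85,290,75,290,2.9,vs);b=f("scene",120,240,330,505,1.0,vs)
print(a.shape)
cv2.imwrite("pics/c4.png",a)
```

```text
(594, 624, 3)
```

View pics/c4.png

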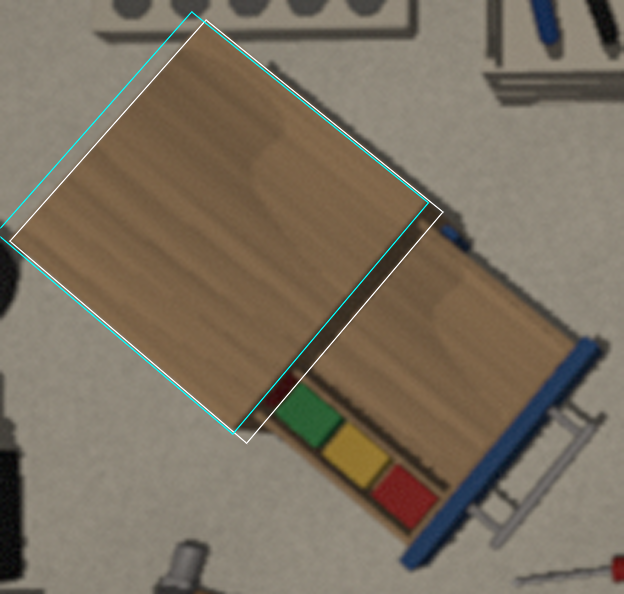

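The overlay shows that the roof's back edge fits the white outline and its front edge fits the cyan one, so the roof board is about 12 mm shorter than 260. In the crop, the handle bar's middle is at (col 549, row 481) and the panel runs from (405,560) to (597,345). I'll measure the drawer from these edges.

Run:
```python
from h import *
ims={c:cv2.imread(f"pics/{c[0]}0.png") for c in("scene","top")}
# blue panel mask top: oriented rect
h=cv2.cvtColor(ims["top"],cv2.COLOR_BGR2HSV)
m=cv2.inRange(h,(100,90,30),(125,255,255));m[:, :200]=0;m[:195]=0;m[290:]=0
l=cv2.connectedComponentsWithStats(m);i=1+l[2][1:,4].argmax();c=np.argwhere(l[1]==i)[:,::-1].astype(np.float32)
rc=cv2.minAreaRect(c);print(rc);bp=cv2.boxPoints(rc)
for p in bp: print("panel px",p.round(1),at_z("top",p[::-1],.135).round(4))
for nm,px,z in(("handle",(549,481),.110),("FL",(450,490),.123),("FR",(575,348),.123),("hA",(601,418),.11),("hB",(497,545),.11),("roofF-r",(428,203),.148),("roofF-l",(235,432),.148)):
    r=(85+px[1]/2.9-.5,75+px[0]/2.9-.5);print(nm,np.round(r,1),at_z("top",r,z).round(4))
# scene: blue panel
h=cv2.cvtColor(ims["scene"],cv2.COLOR_BGR2HSV);m=cv2.inRange(h,(100,90,30),(125,255,255))[120:200,330:400]
l=cv2.connectedComponentsWithStats(m);i=1+l[2][1:,4].argmax();c=np.argwhere(l[1]==i)+[120,330]
for k in(c[:,0].argmin(),c[:,0].argmax()): print("scene panel",c[k],at_z("scene",c[k],.135).round(4))
# edge fit of roof with free depth, and panel top front edge: v=x,y of roof front-mid, yaw, depth, q offset of panel front edge
def mod(cams):
    def m(v):
        x,y,w,D,q=v;u=np.array([np.cos(w),np.sin(w),0]);n=np.array([-u[1],u[0],0]);o=np.array([x,y,.148])
        a,b=o+.12*n,o-.12*n;e,f=a+D*u,b+D*u
        p=np.array([x,y,.135])-q*u
        r=[(a,b),(a,e),(b,f),(e,f),(p+.115*n,p-.115*n)]
        return {c:r for c in cams}
    return m
for cams in(("scene","top"),("top",),("scene",)): print(cams,edgefit(ims,mod(cams),[.585,.292,.883,.246,.19],4))
```

```text
((247.68215942382812, 241.5599822998047), (8.248414039611816, 100.61911010742188), 39.38241958618164)
panel px [212.6 277.8] [0.3895 0.2384 0.135 ]
panel px [276.4 200.1] [0.5678 0.0923 0.135 ]
panel px [282.8 205.3] [0.5553 0.0773 0.135 ]
panel px [218.9 283.1] [0.3776 0.2234 0.135 ]
handle [250.4 263.8] [0.4511 0.1245 0.11  ]
FL [253.5 229.7] [0.4445 0.2027 0.123 ]
FR [204.5 272.8] [0.5588 0.1022 0.123 ]
hA [228.6 281.7] [0.5022 0.082  0.11  ]
hB [272.4 245.9] [0.3999 0.1665 0.11  ]
roofF-r [154.5 222.1] [0.6753 0.2192 0.148 ]
roofF-l [233.5 155.5] [0.4915 0.3691 0.148 ]
scene panel [129 353] [0.385  0.2283 0.135 ]
scene panel [177 339] [0.5645 0.089  0.135 ]
('scene', 'top') (array([0.58423093, 0.29545589, 0.87959442, 0.2456606 , 0.18943694]), np.float64(0.2523304412353933), 206)
('top',) (array([0.58493839, 0.29536412, 0.87937976, 0.24518276, 0.19022203]), np.float64(0.019425027713785466), 110)
('scene',) (array([0.5824589 , 0.29569001, 0.88329306, 0.24627336, 0.18095972]), np.float64(0.21925831828548006), 108)
```

```bash
cat > plan.py <<'E'
from h import *
from kin import *
u=np.array([np.cos(.88),np.sin(.88),0])
s=get_state();Rn=R.from_quat(np.roll(s["tcp_rot"],-1));Rg=R.from_quat(np.roll([-0.288,0.711,0.406,0.497],-1))
y=Rg.as_matrix()[:,1];y[2]=0;y/=np.linalg.norm(y)
Z=np.array([0,0,1.]);Cg=np.c_[np.cross(y,Z),y,Z]
RT=Cg.T@Rg.as_matrix()                      # tool in case
ct=Cg.T@(np.array([.4457,-.0707,.0684])-[.4398,-.0798,.06])  # TCP from case centre, case axes
print("tcp in case",(ct*1e3).round(1))
for sg in(-1,1):
    zc=sg*u;Cf=np.c_[Z,np.cross(zc,Z),zc]
    Rf=R.from_matrix(Cf@RT);pf=np.array([.549,.210,.101])+Cf@ct
    w=(Rf*Rn.inv()).as_rotvec();p0=s["tcp_pos"]
    print(sg,"final tcp",pf.round(4),"rotvec",w.round(3),np.linalg.norm(w).round(2),"p",Rf.as_matrix()[:,2].round(2))
    q=s["joint_positions"];up=pf+[0,0,.15]
    for t in np.linspace(0,1,11):
        q,e=ik(p0+t*(up-p0),R.from_rotvec(t*w)*Rn,q);print("  ",q.round(2),round(e,4))
    q,e=ik(pf,Rf,q);print(" f",q.round(2),round(e,4))
E
python3 plan.py
```

```text
tcp in case [-10.8   0.5   8.4]
-1 final tcp [0.5433 0.2038 0.0902] rotvec [-1.228 -1.75   2.136] 3.02 p [ 0.22  0.26 -0.94]
   [-1.01  0.48  1.99  0.98  1.57 -0.99] 0.0
   [-0.91  0.5   1.92  0.94  1.59 -1.18] 0.0
   [-0.8   0.49  1.85  0.9   1.6  -1.35] 0.0
   [-0.69  0.48  1.78  0.84  1.59 -1.51] 0.0
   [-0.58  0.46  1.72  0.78  1.57 -1.67] 0.0
   [-0.47  0.43  1.67  0.72  1.52 -1.81] 0.0
   [-0.36  0.4   1.63  0.64  1.46 -1.96] 0.0
   [-0.24  0.37  1.6   0.56  1.37 -2.09] 0.0
   [-0.13  0.33  1.59  0.48  1.27 -2.23] 0.0
   [-0.02  0.3   1.6   0.39  1.14 -2.35] 0.0
   [ 0.09  0.28  1.63  0.29  1.   -2.48] 0.0
 f [ 0.09  0.47  1.82  0.41  0.64 -2.66] 0.0
1 final tcp [0.5547 0.2162 0.0902] rotvec [-1.285  0.902 -0.132] 1.58 p [-0.22 -0.26 -0.94]
   [-1.01  0.48  1.99  0.98  1.57 -0.99] 0.0
   [-0.91  0.37  2.    0.96  1.44 -0.84] 0.0
   [-0.78  0.27  1.99  0.91  1.32 -0.66] 0.0
   [-0.62  0.21  1.95  0.82  1.2  -0.43] 0.0
   [-0.45  0.18  1.89  0.67  1.12 -0.16] 0.0
   [-0.28  0.19  1.79  0.48  1.09  0.13] 0.0
   [-0.11  0.24  1.68  0.29  1.13  0.41] 0.0
   [0.03 0.32 1.54 0.12 1.23 0.65] 0.0
   [ 0.16  0.42  1.38 -0.01  1.39  0.82] 0.0
   [ 0.25  0.54  1.19 -0.1   1.57  0.94] 0.0
   [ 0.34  0.69  0.97 -0.18  1.78  1.02] 0.0
 f [ 0.34  0.8   1.18 -0.18  1.47  1.08] 0.0
```

Emit:
carry_out(targets=[8,20,10,-0.092,0.064,-0.009,16,41,20,-0.184,0.129,-0.019,23,61,30,-0.275,0.193,-0.028,31,82,38,-0.367,0.258,-0.038,39,102,44,-0.459,0.322,-0.047,47,123,48,-0.551,0.386,-0.056,55,143,50,-0.643,0.451,-0.066,62,164,50,-0.734,0.515,-0.075])

```text
t: 13.52
tcp_pos: [0.5063, 0.09, 0.2782]
tcp_rot: [-0.095, 0.878, 0.445, 0.146]
contact_force: [0.4, -0.2, -3.1]
opening: 0.684
finger_force: 24.7
```

Emit:
carry_out(targets=[8,20,0,-0.092,0.064,-0.009,16,41,0,-0.184,0.129,-0.019,24,62,0,-0.275,0.193,-0.028,31,82,0,-0.367,0.258,-0.038,39,103,0,-0.459,0.322,-0.047,47,123,0,-0.551,0.387,-0.057,47,123,0,-0.551,0.387,-0.057,47,123,0,-0.551,0.387,-0.057])

```text
t: 14.18
tcp_pos: [0.5533, 0.2148, 0.2714]
tcp_rot: [0.064, 0.893, 0.419, -0.15]
contact_force: [0.3, 0.7, -3.6]
opening: 0.684
finger_force: 24.7
```

```bash
cat > chk.py <<'E'
from plan import *
Cn=Rn.as_matrix()@RT.T;cn=s["tcp_pos"]-Cn@ct
zc=u;Cf=np.c_[Z,np.cross(zc,Z),zc]
print("case centre",cn.round(4),"x axis",Cn[:,0].round(3),"z axis",Cn[:,2].round(3),"want",u.round(3))
print("turn left",(R.from_matrix(Cf)*R.from_matrix(Cn).inv()).as_rotvec().round(3), "shift left",((np.array([.549,.210,.101])+Cf@ct-s["tcp_pos"])*1e3).round(1))
o=np.array([.5846,.2954,0]);n=np.array([-u[1],u[0],0])
corners=cn+np.array([[a,b,c] for a in(-.018,.018) for b in(-.031,.031) for c in(-.06,.06)])@Cn.T
print("u range",((corners-o)@u).min().round(3),((corners-o)@u).max().round(3),"n",((corners-o)@n).min().round(3),((corners-o)@n).max().round(3),"z",corners[:,2].min().round(4))
E
python3 chk.py | tail -3
python3 - <<'E'
import sys; sys.path.insert(0,'.')
import os; os.chdir('.')
from h import *
a=snap("scene","s3");b=snap("top","t3")
k=3
cv2.imwrite("pics/c5.png",np.vstack([cv2.resize(a[90:240,300:520],None,fx=2.5,fy=2,interpolation=cv2.INTER_CUBIC)[:,:550],cv2.resize(b[140:290,130:313],None,fx=3,fy=2,interpolation=cv2.INTER_CUBIC)[:,:550][:,:549].repeat(1,0) if 0 else cv2.resize(b[140:290,130:350],(550,300),interpolation=cv2.INTER_CUBIC)]))
E
```

```text
case centre [0.5475 0.2084 0.282 ] x axis [-0.003 -0.023  1.   ] z axis [0.637 0.771 0.02 ] want [0.637 0.771 0.   ]
turn left [-0.023  0.003 -0.001] shift left [   1.5    1.4 -181.2]
u range -0.151 -0.03 n -0.058 0.004 z 0.2625
```

View pics/c5.png

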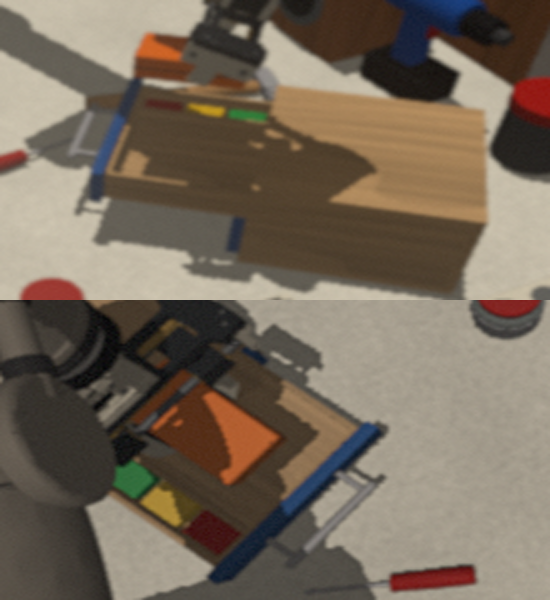

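The case hangs flat over the free bay: in the top half of the crop it is beside the cabinet roof, and in the lower half it sits inside the bay's outline between the panel and the coloured boxes. I'll lower it.

Emit:
carry_out(targets=[0,0,0,0,0,0,0,0,-15,0,0,0,0,0,-35,0,0,0,0,0,-60,0,0,0,0,0,-85,0,0,0,0,0,-110,0,0,0,0,0,-120,0,0,0,0,0,-120,0,0,0])

```text
t: 14.95
tcp_pos: [0.5519, 0.2109, 0.1573]
tcp_rot: [0.064, 0.895, 0.416, -0.147]
contact_force: [0.0, 0.9, -1.8]
opening: 0.687
finger_force: 24.7
```

```bash
python3 chk.py | tail -3
```

```text
case centre [0.546  0.2045 0.1679] x axis [-0.01  -0.024  1.   ] z axis [0.641 0.767 0.025] want [0.637 0.771 0.   ]
turn left [-0.024  0.01   0.005] shift left [  2.8   5.3 -67.1]
u range -0.155 -0.034 n -0.06 0.003 z 0.1482
```

Emit:
carry_out(targets=[2,3,-8,-0.012,0.005,0.003,3,5,-20,-0.024,0.01,0.005,3,5,-32,-0.024,0.01,0.005,3,5,-42,-0.024,0.01,0.005,3,5,-50,-0.024,0.01,0.005,3,5,-56,-0.024,0.01,0.005,3,5,-56,-0.024,0.01,0.005,3,5,-56,-0.024,0.01,0.005])

```text
t: 15.62
tcp_pos: [0.556, 0.2173, 0.1015]
tcp_rot: [0.073, 0.892, 0.417, -0.155]
contact_force: [0.0, 0.5, -2.5]
opening: 0.689
finger_force: 24.7
```

```bash
python3 chk.py | tail -3; python3 -c "
from h import *
f=[get_state()['contact_force'] for _ in range(1)];print(f)"
```

```text
case centre [0.5503 0.2111 0.1123] x axis [-0.002 -0.001  1.   ] z axis [0.636 0.771 0.002] want [0.637 0.771 0.   ]
turn left [-0.001  0.002 -0.001] shift left [ -1.3  -1.2 -11.3]
u range -0.147 -0.027 n -0.058 0.004 z 0.0942
[array([ 0.00734745,  0.50020913, -2.51863015])]
```

Lower in millimetre steps until contact.

Emit:
carry_out(targets=[0,0,-1.5,0,0,0,0,0,-3,0,0,0,0,0,-4.5,0,0,0,0,0,-6,0,0,0,0,0,-7,0,0,0,0,0,-8,0,0,0,0,0,-8,0,0,0])

```text
t: 16.2
tcp_pos: [0.556, 0.2174, 0.0935]
tcp_rot: [0.073, 0.892, 0.417, -0.155]
contact_force: [-0.0, -0.4, -2.5]
opening: 0.684
finger_force: 24.7
```

Emit:
carry_out(targets=[0,0,-0.7,0,0,0,0,0,-1.4,0,0,0,0,0,-2,0,0,0,0,0,-2,0,0,0])

```text
t: 16.53
tcp_pos: [0.5562, 0.2175, 0.0924]
tcp_rot: [0.073, 0.892, 0.417, -0.155]
contact_force: [-0.1, 0.5, 2.7]
opening: 0.688
finger_force: 24.7
```

Emit:
carry_out(targets=[0,0,-0.5,0,0,0,0,0,-0.5,0,0,0])

```text
t: 16.7
tcp_pos: [0.5562, 0.2175, 0.0923]
tcp_rot: [0.074, 0.892, 0.417, -0.155]
contact_force: [-1.1, 1.2, 6.0]
opening: 0.689
finger_force: 24.7
```

Emit:
carry_out(targets=[0,0,0,0,0,0,0,0,0,0,0,0,0,0,0,0,0,0,0,0,0,0,0,0], hand=76)

```text
t: 17.03
tcp_pos: [0.5561, 0.2173, 0.091]
tcp_rot: [0.073, 0.892, 0.417, -0.155]
contact_force: [-0.3, 0.1, -0.3]
opening: 0.822
finger_force: 0.0
```

Emit:
carry_out(targets=[0,0,5,0,0,0,0,0,15,0,0,0,0,0,30,0,0,0,0,0,50,0,0,0,0,0,75,0,0,0,0,0,105,0,0,0,0,0,135,0,0,0,0,0,140,0,0,0])

```text
t: 17.7
tcp_pos: [0.5578, 0.218, 0.238]
tcp_rot: [0.074, 0.893, 0.417, -0.15]
contact_force: [-0.4, 0.5, 0.3]
opening: 0.829
finger_force: 0.0
```

Emit:
carry_out(targets=[-8,-8,10,0.067,-0.057,0,-26,-24,10,0.134,-0.114,0,-46,-43,10,0.2,-0.17,0,-66,-62,10,0.268,-0.227,0,-88,-82,5,0.268,-0.227,0,-108,-101,0,0.268,-0.227,0,-128,-119,0,0.268,-0.227,0,-128,-119,0,0.268,-0.227,0], hand=0, newtons=10)

```text
t: 18.37
tcp_pos: [0.4246, 0.0963, 0.2317]
tcp_rot: [0.001, 0.906, 0.423, 0.003]
contact_force: [0.5, 1.3, 0.9]
opening: 0.297
finger_force: 0.0
```

Run:
```python
from h import *
from kin import *
s=get_state();M=R.from_quat(np.roll(s["tcp_rot"],-1)).as_matrix();print(s["tcp_pos"].round(4),"y",M[:,1].round(3),"p",M[:,2].round(3),s["opening"],s["joint_positions"].round(2))
a=snap("scene","s4");b=snap("top","t4")
cv2.imwrite("pics/c6.png",np.vstack([cv2.resize(a[100:240,300:520],(550,300),interpolation=cv2.INTER_CUBIC),cv2.resize(b[140:290,130:350],(550,300),interpolation=cv2.INTER_CUBIC)]))
```

```text
[0.4246 0.0963 0.2317] y [ 0.766 -0.643  0.003] p [ 0.005  0.001 -1.   ] 0.2965955081898431 [0.05 0.17 1.75 0.   1.22 0.74]
```

View pics/c6.png

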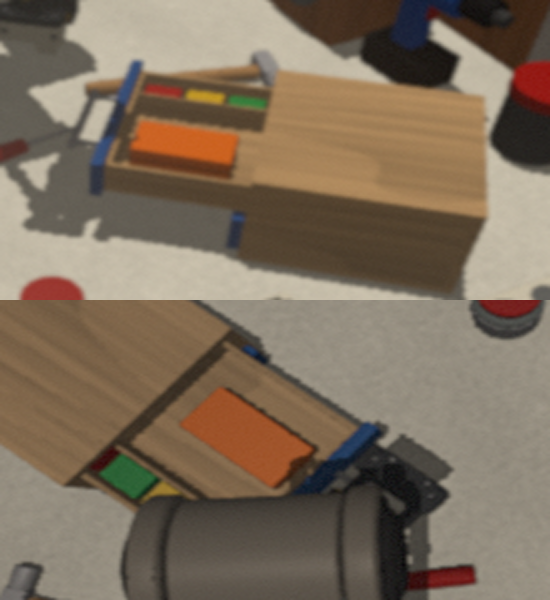

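The case lies flat in the free bay, clear of all the walls, and the drawer is still open. Next I lower the closed fingers in front of the handle and push.

Emit:
carry_out(targets=[0,0,-20,0,0,0,0,0,-45,0,0,0,0,0,-70,0,0,0,0,0,-95,0,0,0,0,0,-120,0,0,0,0,0,-134,0,0,0,0,0,-138,0,0,0,0,0,-138,0,0,0])

```text
t: 19.13
tcp_pos: [0.4284, 0.0989, 0.0925]
tcp_rot: [0.0, 0.906, 0.424, 0.003]
contact_force: [-1.4, 0.5, 0.8]
opening: 0.007
finger_force: 0.0
```

Emit:
carry_out(targets=[3,4,0,0,0,0,6,8,0,0,0,0,9,11,0,0,0,0,11,14,0,0,0,0,13,16,0,0,0,0,15,18,0,0,0,0,17,21,0,0,0,0,19,23,0,0,0,0])

```text
t: 19.8
tcp_pos: [0.4472, 0.1217, 0.0933]
tcp_rot: [0.0, 0.906, 0.423, 0.004]
contact_force: [-1.0, -0.9, 1.3]
opening: 0.004
finger_force: 0.6
```

Emit:
carry_out(targets=[2,2,0,0,0,0,4,5,0,0,0,0,6,7,0,0,0,0,8,10,0,0,0,0,10,12,0,0,0,0,12,14,0,0,0,0,14,17,0,0,0,0,16,19,0,0,0,0])

```text
t: 20.47
tcp_pos: [0.4633, 0.1407, 0.0932]
tcp_rot: [0.0, 0.906, 0.423, 0.004]
contact_force: [-1.9, -0.2, 0.1]
opening: 0.008
finger_force: 0.6
```

Run:
```python
from h import *
a=snap("scene","s5")
h=cv2.cvtColor(a,cv2.COLOR_BGR2HSV);m=cv2.inRange(h,(100,90,30),(125,255,255))[120:200,330:400]
l=cv2.connectedComponentsWithStats(m);i=1+l[2][1:,4].argmax();c=np.argwhere(l[1]==i)+[120,330]
for k in(c[:,0].argmin(),c[:,0].argmax()): print("scene panel",c[k],at_z("scene",c[k],.135).round(4))
s=get_state();print(s["contact_force"],s["moment"])
```

```text
scene panel [163 356] [0.5325 0.1604 0.135 ]
scene panel [179 350] [0.585  0.1133 0.135 ]
[0.17817135 1.44184501 0.08452206] [-0.05759755  0.08448085 -0.03464017]
```

Emit:
carry_out(targets=[4,5,0,0,0,0,9,11,0,0,0,0,14,17,0,0,0,0,20,24,0,0,0,0,26,31,0,0,0,0,32,38,0,0,0,0,37,45,0,0,0,0,42,51,0,0,0,0])

```text
t: 21.18
tcp_pos: [0.5059, 0.1923, 0.0932]
tcp_rot: [0.001, 0.906, 0.424, 0.004]
contact_force: [-0.4, -1.7, -0.9]
opening: 0.005
finger_force: 0.7
```

Emit:
carry_out(targets=[4,5,0,0,0,0,8,10,0,0,0,0,12,14,0,0,0,0,15,18,0,0,0,0,18,22,0,0,0,0,21,25,0,0,0,0,24,29,0,0,0,0,26,32,0,0,0,0])

```text
t: 21.85
tcp_pos: [0.5316, 0.2238, 0.0933]
tcp_rot: [0.001, 0.906, 0.423, 0.004]
contact_force: [-0.3, -1.6, -0.6]
opening: 0.006
finger_force: 0.6
```

Emit:
carry_out(targets=[1.3,1.5,0,0,0,0,2.6,3.1,0,0,0,0,3.8,4.6,0,0,0,0,5.1,6.2,0,0,0,0,6.4,7.7,0,0,0,0,7,8.5,0,0,0,0,7,8.5,0,0,0,0])

```text
t: 22.43
tcp_pos: [0.5383, 0.2322, 0.0933]
tcp_rot: [0.0, 0.906, 0.423, 0.004]
contact_force: [-0.9, -0.2, -0.5]
opening: 0.006
finger_force: 0.0
```

Emit:
carry_out(targets=[1,1.2,0,0,0,0,2,2.4,0,0,0,0,3,3.6,0,0,0,0,4,4.8,0,0,0,0,5,6,0,0,0,0,6,7.2,0,0,0,0,6,7.2,0,0,0,0])

```text
t: 23.02
tcp_pos: [0.5444, 0.2395, 0.0933]
tcp_rot: [0.0, 0.906, 0.423, 0.004]
contact_force: [0.0, -0.4, 0.3]
opening: 0.006
finger_force: 0.0
```

Emit:
carry_out(targets=[0.6,0.8,0,0,0,0,1.3,1.5,0,0,0,0,1.9,2.3,0,0,0,0,2.5,3.1,0,0,0,0,3.2,3.9,0,0,0,0,3.2,3.9,0,0,0,0])

```text
t: 23.52
tcp_pos: [0.5464, 0.242, 0.0932]
tcp_rot: [0.001, 0.906, 0.424, 0.002]
contact_force: [-3.8, -5.5, 3.2]
opening: 0.008
finger_force: 3.5
```

Emit:
carry_out(targets=[0.7,0.8,0,0,0,0,1.3,1.5,0,0,0,0,1.3,1.5,0,0,0,0])

```text
t: 23.77
tcp_pos: [0.5464, 0.2421, 0.0932]
tcp_rot: [0.001, 0.906, 0.424, 0.0]
contact_force: [-9.2, -12.4, 8.3]
opening: 0.004
finger_force: 7.3
```

Emit:
carry_out(targets=[-3,-4,0,0,0,0,-10,-12,0,0,0,0,-22,-27,0,0,0,0,-38,-46,0,0,0,0,-55,-67,20,0,0,0,-75,-91,50,0,0,0,-95,-115,80,0,0,0,-110,-135,110,0,0,0])

```text
t: 24.43
tcp_pos: [0.4373, 0.109, 0.2033]
tcp_rot: [0.0, 0.906, 0.423, 0.003]
contact_force: [1.1, -0.8, 1.0]
opening: 0.005
finger_force: 0.0
```

Emit:
carry_out(targets=[-10,-25,20,0,0,0,-15,-55,30,0,0,0,-15,-90,30,0,0,0,-15,-125,30,0,0,0,-15,-150,30,0,0,0,-15,-160,30,0,0,0,-15,-160,30,0,0,0])

```text
t: 25.02
tcp_pos: [0.4242, -0.0518, 0.2329]
tcp_rot: [0.001, 0.907, 0.422, 0.004]
contact_force: [-0.3, -0.4, 0.3]
opening: 0.006
finger_force: 0.0
```

Run:
```python
from h import *
a=snap("scene","s6");b=snap("top","t6")
cv2.imwrite("pics/c7.png",np.vstack([cv2.resize(a[90:310,170:510],(550,330),interpolation=cv2.INTER_CUBIC),cv2.resize(b[80:300,70:440],(450,267),interpolation=cv2.INTER_CUBIC).repeat(1,0) if 0 else cv2.resize(b[80:290,70:480],(550,260),interpolation=cv2.INTER_CUBIC)]))
```

```text
(no output)
```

View pics/c7.png

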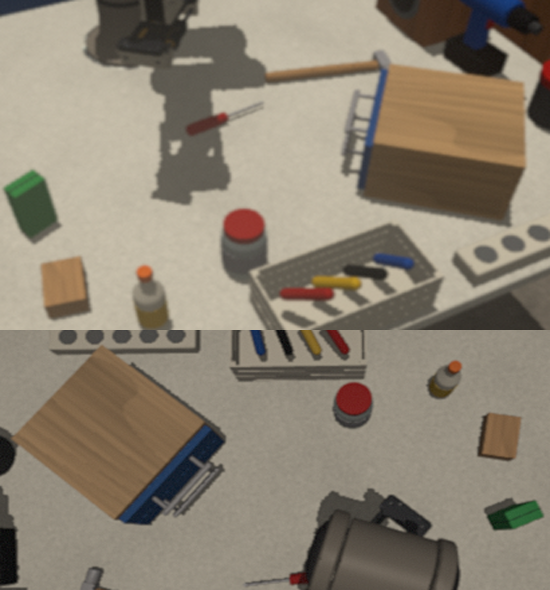

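The drawer is fully shut, with its front flush with the lower one. The other things stand where they were and the arm is clear.

```bash
python3 -c "
from bench import job
print(job.hand_in())"
```

```text
the job is handed in; nothing more can be done
None
```

The orange case lies flat in the free bay of the top drawer, the drawer is fully shut, the other things on the bench look unmoved, and the job is handed in at about 25 s.

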